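# Make up two stoneware sets in their boxes

## Task

Make up two sets from the ware on the board: the breakfast set, the tall mug and the egg cup, goes in the two-compartment box, and the coffee set, the small coffee cup, the milk jug and the sugar bowl, goes in the three-compartment box. Stand each piece upright on the bottom in the middle of a compartment of its own (any one in the right box), setting it down gently without dropping or tipping anything. Leave the spare beaker, the banding wheel and the tape dispenser where they are.

Things in the scene. Friction and masses are not known exactly. Their poses are not given: they have to be found in the camera images.
- mug: Tall stoneware mug with one handle: straight round body 66 mm in diameter, 90 mm high, wall 4 mm, mouth open upward. The handle stands out on its +y side to 59 mm from the axis, between 22 and 76 mm above the underside; grip the body across x, clear of the handle. Stands on the ware board, whose top is 16 mm above the bench. Origin: centre of the underside, z up.
- egg_cup: Small footed egg cup, no handle: 65 mm high; the cup part is 48 mm in diameter from 36 mm up to the rim, on a stem 21 mm thick and a round foot 44 mm in diameter. Stands on the ware board, whose top is 16 mm above the bench. Origin: centre of the underside, z up.
- coffee_cup: Small coffee cup with one handle, the little brother of the mug: straight round body 58 mm in diameter, 58 mm high, wall 4 mm. Handle on its +y side to 49 mm from the axis, between 18 and 51 mm above the underside. Stands on the ware board, whose top is 16 mm above the bench. Origin: centre of the underside, z up.
- milk_jug: Milk jug with a pouring spout and one handle: round body tapering from 66 mm in diameter at the foot (the lowest 20 mm) to 56 mm at the rim, 86 mm high. Handle on its +y side to 56 mm from the axis, between 24 and 78 mm above the underside; spout at the rim on its -y side, to 45 mm from the axis and 93 mm high. Stands on the ware board, whose top is 16 mm above the bench. Origin: centre of the underside, z up.
- sugar_bowl: Low sugar bowl with two small ears: round body 68 mm in diameter at the belly (20 to 34 mm up), 65 mm at the rim, foot 50 mm, 60 mm high. Ears on its +y and -y sides to 47 mm from the axis, between 26 and 54 mm up; grip across x, clear of them. Stands on the ware board, whose top is 16 mm above the bench. Origin: centre of the underside, z up.
- beaker: Tall stoneware beaker, same body as the mug (66 mm in diameter, 90 mm high) but with no handle. Belongs to neither set: leave it on the board. Stands on the ware board, whose top is 16 mm above the bench. Origin: centre of the underside, z up.
- box_two: Set box with two compartments: shallow open cardboard carton base 204 x 104 mm, 20 mm high, fixed on the bench. Origin: centre of the underside; x along its length, y across, z up. Floor 4 mm thick, walls 4 mm; one 4 mm divider across the middle, 18 mm high. Compartments 96 mm square, centred at x = -50 and +50 mm, y = 0.
- box_three: Set box with three compartments: shallow open cardboard carton base 304 x 104 mm, 20 mm high, fixed on the bench. Origin: centre of the underside; x along its length, y across, z up. Floor 4 mm thick, walls 4 mm; two 4 mm dividers, 18 mm high. Compartments 96 mm square, centred at x = -100, 0 and +100 mm, y = 0.
- banding_wheel: Bystander: potter's banding wheel, an aluminium disc 180 mm in diameter on a dark iron foot, 94 mm high, on the bench beside one of the boxes. Origin: centre of the underside.
- tape_dispenser: Bystander: grey bench tape dispenser with a brown roll, 170 x 65 mm, 106 mm high, on the bench beside the other box. Origin: centre of the underside.
Not all that is in view belongs to the job. Leave any blue, red or yellow look-alike of the mug alone.

How it is judged:
By the outcome, as a careful person would: the job done as asked, in the order asked, and still so for the second after the job is handed in, with the robot touching nothing.
It also fails if it takes over 144 s, if anything falls off the work surface, if the arm or the gripper's body presses on something with over 40 N, if the wrist force passes 120 N, or if a joint passes its speed limit or range.

## Robot

A 6-joint arm with a two-finger parallel gripper is mounted at the origin on the work surface. World frame = base frame: x ahead of the robot, y to its left, z up, the work surface at z = 0. Lengths are in m, angles in degrees, forces in N, time in s.
With the tool pointing down it reaches from about 0.3 to 0.75 m from the base axis. Payload 8.5 kg.
Tool frame: the origin (TCP) lies between the finger pads; the fingertips stand 17 mm ahead of it and the grasp point (between the pads) lies 2 mm behind it (env.tip_reach is the distance from the TCP to the fingertips, in m); z points along the fingers, y is the line along which they close (so a half turn about z gives the same grasp; the last joint's range is limited). The gripper opens to 85 mm and grips with 20 to 120 N. Pads are 22 mm wide; open, the fingers measure 114 mm over their backs; the gripper's body (76 mm by 85 mm) begins 54 mm behind the grasp point. The pads swing forward as they close: fully open they stand 13 mm farther back than shut.
Start: joints at [-79.143, 21.807, 74.336, -0, 83.858, -12.336], TCP at [0.217, -0.506, 0.248] pointing down, gripper open.
Joint ranges: [-178.18, 178.18], [-50.72, 133.34], [12.68, 142.11], [-81.47, 261.47], [9.98, 163.14], [-165.26, 165.26]. Speed limits (degrees/s): [136.94, 136.94, 180, 180, 180, 180].

## Interface

Orientations are given as a 3x3 rotation matrix whose columns are the frame's x, y, z axes.
In Python, from rig import env, viewer gives the robot as it stands.
- The arm moves only by the tool move_arm, never from a script. Its argument "motion" is a list of rows, each a list of 2 entries, a list of its own where there are three numbers: the shift along the tool's x, y, z normalised to -1 to 1, where 1 is 50 mm, then the turn, a rotation vector about the tool's x, y, z normalised to -1 to 1, where 1 is 8 degrees. A call has 1 to 20 rows; each row shifts and turns the commanded pose from where the row before left it, along the tool's axes as they then stand; what a row does not reach is not made up. A row lasts 1/10 s, in which the tool goes at most 50 mm and 8.59 degrees, less where a joint would pass 70% of its speed; a pose out of reach is approached as far as the arm can. A call with a number of a shift or a turn outside -1 to 1 is refused whole. A call with a gripper value outside its range is refused whole. "claw" is the closure, from 0 (fully open) to 1 (shut), set as the call begins (left out, the last holds). The fingers move at their own pace and stop on an object; "force" is the grip in N (left out, the last holds). Time passes only in rows, so rows that do not move let the fingers close. It gives the time, the measured TCP pose, the force, the opening and the grip force at its end, in the units of the state.
- env.observe(): the state, without advancing time (a new reading comes with each control period).
- viewer.get_image(name): name is "side" or "top" or "wrist"; returns a dict with "frame" (384x512x3 uint8, red, green, blue), "depth" (384x512 float32, m along the optical axis (not along the pixel's ray), 0 where there is no reading), "fx", "fy", "cx", "cy" (pixels), "eye" and "attitude" of the camera in the world; the wrist camera has in their place "T_tool_cam" (4x4, takes a point from camera to tool coordinates, whose origin is the TCP and whose axes are the flange's). Camera axes: x right, y up, looking along -z (the intrinsics and any distortion apply to the point x, -y, -z); pixel columns grow to the right and rows downward; lengths in m; the calibration is good to about 2 mm. A picture is of the moment at which its call begins: read the wrist's pose just before it.
- env.close_job(): hands the job in; it is judged then, once.
The state is a dict: "time_s": time; "q": joint angles; "qvel": joint speeds; "joint_efforts": joint torques, N m; "position": TCP position; "tool_rot": TCP orientation; "ft_force": force on the tool from outside, world axes, zero at the start; "wrist_torque": the same for the moment, N m; "grip_width": finger opening in m; "gripper_force": force on a finger pad.
Only numpy, scipy, OpenCV 4.12 (cv2) and the standard library are available. Lean on these libraries where they do the work, as an engineer would, in place of code of your own. Each camera call takes 0.05 s, during which the arm holds its last target. There are 200 camera calls.

## Working session

There is one attempt and no reset: what is moved stays moved. The work goes in short steps, Python scripts to look and compute and a tool call to move; the robot and the scene stay as the last step left them, time stands still between calls to the robot, and variables do not carry over. Pictures are saved under pics/ and viewed, at most 14 in all, crops included, and the job is handed in when it is done.

Besides the shell and the picture viewer there is one more tool, called after "Emit:" as name(argument=value, ...) on one line, values as JSON. move_arm: Moves the arm, as the interface text tells. Scaled input: -1 to 1 covers 50 mm each way for a shift and 8 degrees each way for a turn. Its arguments: {"type":"object","properties":{"motion":{"type":"array","items":{"type":"array"}},"claw":{"type":"number"},"force":{"type":"number"}},"required":["motion"]}

```bash
ls; mkdir -p pics; python3 - <<'E'
from rig import env, viewer
import cv2, numpy as np
s=env.observe()
print(s['time_s'],s['position'],np.round(s['tool_rot'],3).tolist(),s['grip_width'],env.tip_reach)
ims=[]
for n in("top","side"):
    d=viewer.get_image(n); np.savez(f"pics/{n}0.npz",**{k:v for k,v in d.items()})
    print(n,{k:np.round(v,4).tolist() for k,v in d.items() if k not in("frame","depth")})
    cv2.imwrite(f"pics/{n}0.png",cv2.resize(d["frame"][...,::-1],(800,600),interpolation=cv2.INTER_CUBIC))
E
```

```text
pics
0.0 [ 0.21652568 -0.50527962  0.24769032] [[0.919, 0.394, -0.0], [0.394, -0.919, 0.001], [0.0, -0.001, -1.0]] 0.0854561356072851 0.017
top {'fx': 455.4935, 'fy': 455.4935, 'cx': 255.6788, 'cy': 191.6686, 'eye': [0.2831, 0.011, 1.6888], 'attitude': [[-0.0096, 0.9822, -0.1875], [-0.9999, -0.0103, -0.003], [-0.0049, 0.1874, 0.9823]]}
side {'fx': 401.7055, 'fy': 401.7055, 'cx': 250.7141, 'cy': 189.4403, 'eye': [0.0027, 0.7176, 1.07], 'attitude': [[-0.7674, 0.4794, -0.4257], [-0.6411, -0.5654, 0.5191], [0.0081, 0.6713, 0.7412]]}
```

View pics/top0.png

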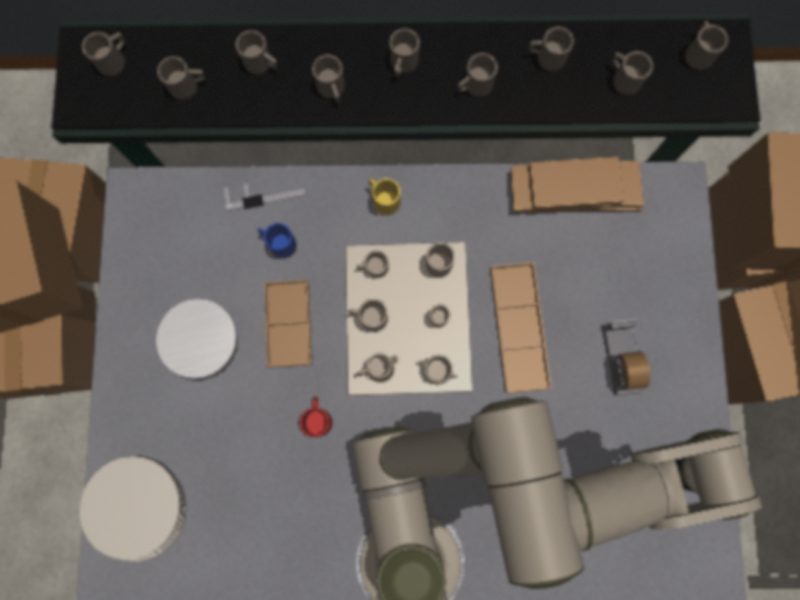

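View pics/side0.png

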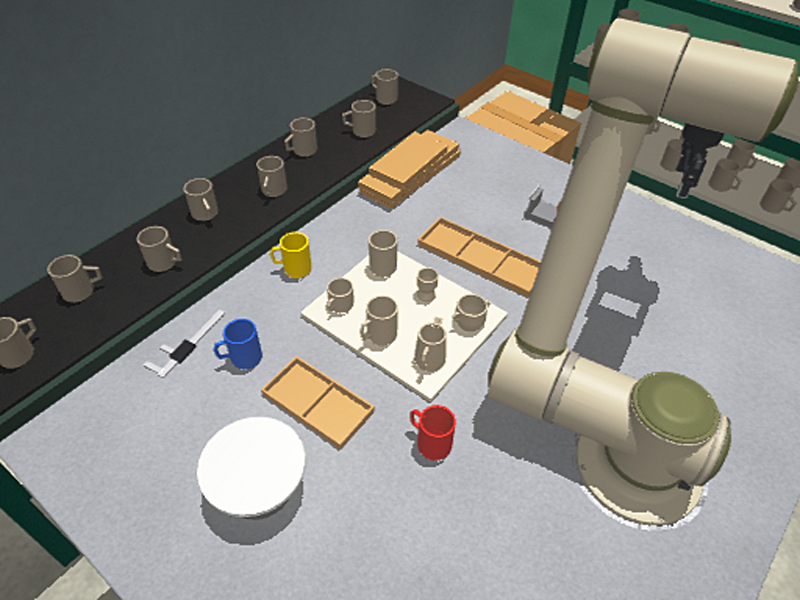

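The top view shows the board with six pieces. In 800-px coordinates, the left column holds a cup with handle at (375,264), a cup with handle at (372,316) and a piece with handle and spout at (378,367). The right column holds a handleless piece at (438,260), a small one at (437,316) and an eared one at (437,370). box_two is at (288,323) and box_three at (520,327). The blue (280,240), red (316,420) and yellow (385,196) mugs, and the mugs on the shelf, are look-alikes.

```bash
cat > h.py <<'E'
import numpy as np, cv2
from scipy.optimize import least_squares
def cloud(d):
    D=d["depth"]; v,u=np.mgrid[:D.shape[0],:D.shape[1]]
    p=np.stack([(u-d["cx"])/d["fx"]*D,-(v-d["cy"])/d["fy"]*D,-D],-1)
    w=p@np.asarray(d["attitude"]).T+d["eye"]; w[D<=0]=np.nan
    return w
def circ(p,r):
    return least_squares(lambda c:np.hypot(p[:,0]-c[0],p[:,1]-c[1])-r,np.nanmean(p,0)[:2],loss="soft_l1",f_scale=.002).x
E
python3 - <<'E'
from h import *
T=np.load("pics/top0.npz");S=np.load("pics/side0.npz")
W=cloud(T);V=cloud(S)
P={"mug":(372,316,90,33),"egg":(437,316,65,24),"cof":(375,264,58,29),"jug":(378,367,86,28),"bowl":(437,370,60,32.5),"beak":(438,260,90,33)}
for n,(x,y,h,r) in P.items():
    u,v=int(x*.64),int(y*.64)
    a=W[v-17:v+18,u-20:u+21].reshape(-1,3); a=a[a[:,2]>.03]
    c0=np.median(a,0)
    top=a[abs(a[:,2]-.016-h/1000)<.006]
    b=V.reshape(-1,3); b=b[(np.hypot(b[:,0]-c0[0],b[:,1]-c0[1])<.075)&(b[:,2]>.03)&(b[:,2]<.13)]
    ct=circ(top[:,:2],r/1000-.002) if len(top)>5 else None
    c=ct if ct is not None else c0
    al=np.vstack([a,b]); rr=np.hypot(*(al[:,:2]-c[:2]).T)
    hd=al[(rr>max(r,33)/1000+.007)&(rr<.064)]
    ang=np.degrees(np.arctan2(*(hd[:,:2]-c[:2]).T[::-1])).round()
    body=b[(abs(np.hypot(*(b[:,:2]-c[:2]).T)-r/1000)<.005)&(b[:,2]>.016+.6*h/1000)&(b[:,2]<.012+h/1000)]
    cb=circ(body[:,:2],r/1000) if len(body)>8 else None
    print(n,len(a),len(top),"zmax",np.nanmax(a[:,2]).round(4),"top",ct.round(4) if ct is not None else 0,"side",cb, "ang",np.histogram(ang,bins=np.arange(-180,181,20))[0],np.round(np.median(ang),1) if len(ang) else 0)
for nm,d,C in(("top",T,W),("side",S,V)):
    hsv=cv2.cvtColor(d["frame"],cv2.COLOR_RGB2HSV)
    m=cv2.inRange(hsv,(8,90,60),(22,255,255))
    m&=((C[...,2]<.03)&(C[...,2]>-.02)).astype(np.uint8)*255
    m=cv2.morphologyEx(m,cv2.MORPH_CLOSE,np.ones((3,3)))
    for c in cv2.findContours(m,cv2.RETR_EXTERNAL,cv2.CHAIN_APPROX_NONE)[0]:
        if cv2.contourArea(c)<500: continue
        k=np.zeros_like(m);cv2.drawContours(k,[c],-1,255,-1)
        p=C[k>0]; p=p[(p[:,2]>-.005)&(p[:,2]<.03)]
        (cx,cy),(w,h),a=cv2.minAreaRect((p[:,:2]*1000).astype(np.float32))
        print(nm,cv2.boundingRect(c),"c",cx,cy,"wh",w,h,"a",a, "z",np.percentile(p[:,2],[5,50,95]).round(4))
    x0,y0,x1,y1=((160,140,380,265) if nm=="top" else (185,140,350,265))
    cv2.imwrite(f"pics/{nm}crop.png",cv2.resize(d["frame"][y0:y1,x0:x1,::-1],None,fx=3.6,fy=3.6,interpolation=cv2.INTER_CUBIC))
bd=W[150:255,220:302].reshape(-1,3);print("board z",np.nanmedian(bd[:,2]))
E
```

```text
mug 210 60 zmax 0.1145 top [0.5575 0.0784] side [0.55557743 0.07946304] ang [ 0  0  0  0  0  0  0  0  0  0  0  0  2 54  0  0  0  0] 86.0
egg 151 37 zmax 0.0901 top [ 0.5555 -0.0743] side [ 0.55379346 -0.07337281] ang [0 0 0 0 0 0 0 0 0 0 0 0 0 0 0 0 0 0] 0
cof 156 61 zmax 0.0845 top [0.6825 0.0719] side [0.68094186 0.07304968] ang [ 0  0  0  0  0  0  0  0  0  0  0  0  0  3 16  0  0  0] 103.0
jug 182 74 zmax 0.1124 top [0.4394 0.0624] side [0.43634734 0.06543263] ang [ 0  0  0  0  0  3  0  0  0  0  0  0  0  0 53  0  0  0] 111.5
bowl 155 64 zmax 0.0871 top [ 0.4322 -0.0691] side [ 0.43015225 -0.06771081] ang [ 0  0  2  9  0  0  0  1  0  0  0  0 14  0  0  0  0  0] 64.0
beak 229 68 zmax 0.1168 top [ 0.6865 -0.077 ] side [ 0.68496811 -0.0762823 ] ang [0 0 0 0 0 0 0 0 0 0 0 0 0 0 0 0 0 0] 0
top (170, 180, 29, 54) c 549.6243896484375 283.702880859375 wh 200.50274658203125 100.38015747070312 a 3.52740740776062 z [-0.0004  0.0061  0.0194]
top (315, 169, 36, 81) c 536.69287109375 -267.6902160644531 wh 297.94122314453125 101.39556884765625 a 5.1737060546875 z [-0.0006  0.0061  0.0179]
side (167, 228, 72, 59) c 546.886474609375 280.369873046875 wh 205.51351928710938 115.59613800048828 a 3.4702250957489014 z [0.0011 0.0052 0.0206]
side (268, 139, 78, 51) c 533.8882446289062 -277.67059326171875 wh 305.0022888183594 132.73721313476562 a 4.906650543212891 z [0.0013 0.0067 0.021 ]
board z 0.017955005754922038
```

View pics/sidecrop.png

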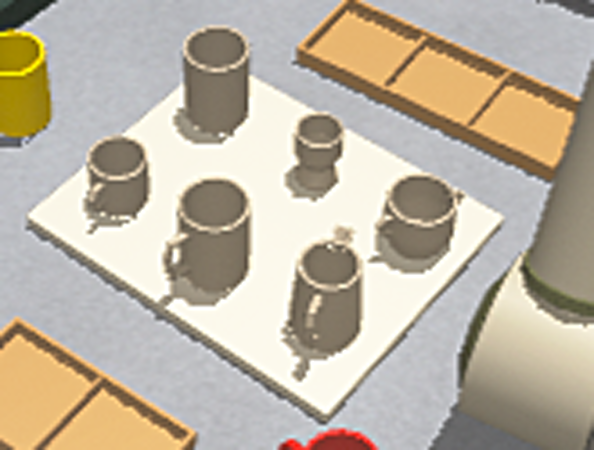

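View pics/topcrop.png

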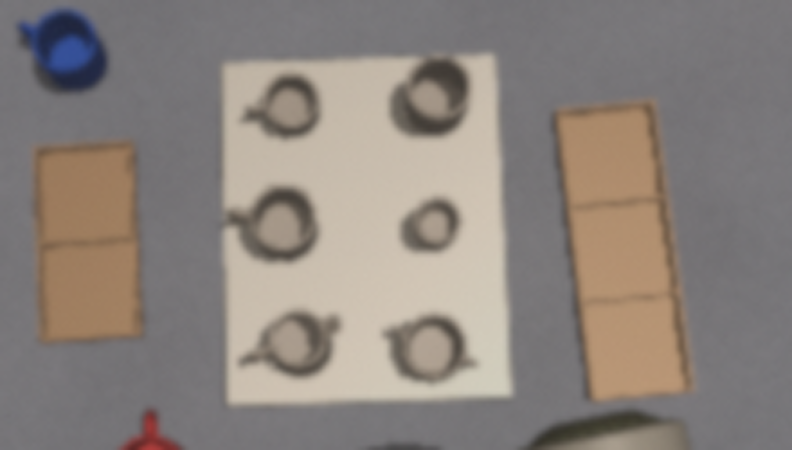

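In the side crop, the only tall piece with a handle is the mug at (213,235), at top-view pixel (372,316). It is 90 mm high with its handle at 86°. The tall piece at (217,80) has no handle, so it is the beaker, and (118,180) is the 58 mm coffee cup. The jug is at (328,295), the bowl at (420,215) and the egg cup at (318,155). The measured heights and radii agree with the descriptions. I'll move above the mug next.

```bash
cat >> h.py <<'E'
def plan(s,xyz,yang,n):
    """units per row for n rows of straight shift (tool axes now), then total turn units about tool z"""
    R=np.array(s["tool_rot"]); t=R.T@(np.array(xyz)-s["position"])
    y=np.degrees(np.arctan2(R[1,1],R[0,1])); dt=(yang-y+180)%360-180
    print("shift/row",(t/.05/n).round(3),"n",n,"| turn z units total",round(-dt/8,3),"yang",round(y,2),"q",np.round(s["q"],1)[[0,5]])
def wrist(env,viewer,name=None):
    s=env.observe(); d=viewer.get_image("wrist"); d=dict(d)
    M=np.eye(4);M[:3,:3]=s["tool_rot"];M[:3,3]=s["position"]; M=M@np.array(d["T_tool_cam"])
    d["eye"]=M[:3,3];d["attitude"]=M[:3,:3]
    if name: cv2.imwrite(f"pics/{name}.png",d["frame"][...,::-1])
    return s,d,cloud(d)
E
python3 - <<'E'
from h import *; from rig import env
plan(env.observe(),(.5565,.079,.25),-4,20)
E
```

```text
shift/row [ 0.543 -0.403 -0.002] n 20 | turn z units total -7.851 yang -66.81 q [-79.1 -12.3]
```

Emit:
move_arm(motion=[[[0.543, -0.403, 0], [0, 0, 0]], [[0.543, -0.403, 0], [0, 0, 0]], [[0.543, -0.403, 0], [0, 0, 0]], [[0.543, -0.403, 0], [0, 0, 0]], [[0.543, -0.403, 0], [0, 0, 0]], [[0.543, -0.403, 0], [0, 0, 0]], [[0.543, -0.403, 0], [0, 0, 0]], [[0.543, -0.403, 0], [0, 0, 0]], [[0.543, -0.403, 0], [0, 0, 0]], [[0.543, -0.403, 0], [0, 0, 0]], [[0.543, -0.403, 0], [0, 0, 0]], [[0.543, -0.403, 0], [0, 0, 0]], [[0.543, -0.403, 0], [0, 0, 0]], [[0.543, -0.403, 0], [0, 0, 0]], [[0.543, -0.403, 0], [0, 0, 0]], [[0.543, -0.403, 0], [0, 0, 0]], [[0.543, -0.403, 0], [0, 0, 0]], [[0.543, -0.403, 0], [0, 0, 0]], [[0.543, -0.403, 0], [0, 0, 0]], [[0.543, -0.403, 0], [0, 0, 0]]], claw=0, force=30)

```text
time_s: 2.1
position: [0.5574, 0.0801, 0.248]
tool_rot: [[0.919, 0.394, -0.001], [0.394, -0.919, -0.0], [-0.001, -0.0, -1.0]]
ft_force: [1.7, 0.4, -0.6]
grip_width: 0.0853
gripper_force: 0.0
```

Emit:
move_arm(motion=[[[0, 0, 0], [0, 0, -0.98]], [[0, 0, 0], [0, 0, -0.98]], [[0, 0, 0], [0, 0, -0.98]], [[0, 0, 0], [0, 0, -0.98]], [[0, 0, 0], [0, 0, -0.98]], [[0, 0, 0], [0, 0, -0.98]], [[0, 0, 0], [0, 0, -0.98]], [[0, 0, 0], [0, 0, -0.98]], [[0, 0, 0], [0, 0, 0]], [[0, 0, 0], [0, 0, 0]]])

```text
time_s: 3.1
position: [0.5569, 0.0787, 0.2481]
tool_rot: [[0.075, 0.997, -0.001], [0.997, -0.075, 0.0], [-0.0, -0.001, -1.0]]
ft_force: [-1.1, -0.0, -0.0]
grip_width: 0.0851
gripper_force: 0.0
```

```bash
python3 - <<'E'
from h import *; from rig import env,viewer
s,d,W=wrist(env,viewer,"w1"); np.savez("pics/w1.npz",**d)
print(s["time_s"],s["position"],s["ft_force"],d["fx"],d["eye"],d["attitude"].round(3).tolist())
plan(s,(.5565,.079,.074),-4,8)
ok=W[...,2]>.03
for h in(.106,):
    p=W[(abs(W[...,2]-h)<.006)]; q=p[np.hypot(p[:,0]-.5565,p[:,1]-.079)<.05]; print(len(q),circ(q[:,:2],.031), q[:,2].mean())
print(np.nanpercentile(W[...,2],[1,10,50,90]))
E
```

```text
3.1 [0.55692427 0.07874462 0.24807395] [-1.06225185 -0.02011597 -0.02647913] 296.6251053923487 [0.56326723 0.1608501  0.37295592] [[0.997, 0.072, 0.024], [-0.076, 0.945, 0.318], [-0.0, -0.319, 0.948]]
shift/row [ 0.001 -0.001  0.435] n 8 | turn z units total -0.037 yang -4.29 q [-4.   0.3]
966 [0.55582302 0.08031838] 0.1045865020117212
[-0.00233706 -0.00136819  0.00266456  0.29845193]
```

View pics/w1.png

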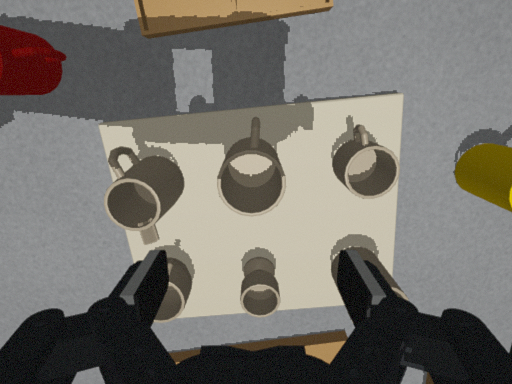

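The wrist view shows the mug below the gripper at (252,180), its handle at the top (255,125) between the fingers. The coffee cup is at (368,165), the jug at (140,195) and the egg cup at (260,290). The rim fit matches the top-view one within 2 mm, so I'll grasp 56 mm up.

Emit:
move_arm(motion=[[[0, 0, 0.4], [0, 0, 0]], [[0, 0, 0.4], [0, 0, 0]], [[0, 0, 0.4], [0, 0, 0]], [[0, 0, 0.4], [0, 0, 0]], [[0, 0, 0.4], [0, 0, 0]], [[0, 0, 0.4], [0, 0, 0]], [[0, 0, 0.4], [0, 0, 0]], [[0, 0, 0.4], [0, 0, 0]], [[0, 0, 0.2], [0, 0, 0]], [[0, 0, 0.16], [0, 0, 0]], [[0, 0, 0], [0, 0, 0]]])

```text
time_s: 4.25
position: [0.5568, 0.0788, 0.0698]
tool_rot: [[0.072, 0.997, -0.001], [0.997, -0.072, 0.0], [-0.0, -0.001, -1.0]]
ft_force: [-0.5, -0.1, 0.3]
grip_width: 0.0853
gripper_force: 0.0
```

Emit:
move_arm(motion=[[[0, 0, 0], [0, 0, 0]], [[0, 0, 0], [0, 0, 0]], [[0, 0, 0], [0, 0, 0]], [[0, 0, 0], [0, 0, 0]], [[0, 0, 0], [0, 0, 0]], [[0, 0, 0], [0, 0, 0]], [[0, 0, 0], [0, 0, 0]], [[0, 0, 0], [0, 0, 0]]], claw=1, force=30)

```text
time_s: 5.05
position: [0.5574, 0.0787, 0.0713]
tool_rot: [[0.071, 0.997, 0.002], [0.997, -0.071, -0.0], [0.0, 0.002, -1.0]]
ft_force: [-1.0, 0.1, 5.7]
grip_width: 0.0649
gripper_force: 34.2
```

```bash
python3 - <<'E'
from h import *
d=dict(np.load("pics/w1.npz"));W=cloud(d)
P={"mug":(252,180,90,33),"egg":(260,290,65,24),"cof":(368,165,58,29),"jug":(140,195,86,28)}
G={"mug":(.5563,.0794),"egg":(.5547,-.0738),"cof":(.6817,.0725),"jug":(.4379,.0639)}
for n,(u,v,h,r) in P.items():
    p=W.reshape(-1,3); p=p[np.hypot(*(p[:,:2]-G[n]).T)<.07]
    t=p[(abs(p[:,2]-.0145-h/1000)<.0035)&(np.hypot(*(p[:,:2]-G[n]).T)<.04)]
    c=circ(t[:,:2],r/1000-.002)
    rr=np.hypot(*(p[:,:2]-c).T); hd=p[(rr>max(r,33)/1000+.006)&(rr<.064)&(p[:,2]>.035)&(p[:,2]<.016+h/1000)]
    a=np.degrees(np.arctan2(hd[:,1]-c[1],hd[:,0]-c[0])).round()
    print(n,len(t),c.round(4),len(a),np.percentile(a,[10,50,90]) if len(a) else 0)
E
```

```text
mug 931 [0.5558 0.0802] 192 [77. 81. 85.]
egg 417 [ 0.5544 -0.072 ] 0 0
cof 735 [0.6807 0.0733] 109 [ 97. 101. 103.]
jug 1001 [0.4386 0.0649] 363 [105. 106. 111.]
```

Emit:
move_arm(motion=[[[0, 0, -0.1], [0, 0, 0]], [[0, 0, -0.2], [0, 0, 0]], [[0, 0, -0.4], [0, 0, 0]], [[0, 0, -0.4], [0, 0, 0]], [[0, 0, -0.4], [0, 0, 0]], [[0, 0, -0.4], [0, 0, 0]], [[0, 0, -0.4], [0, 0, 0]], [[0, 0, -0.4], [0, 0, 0]], [[0, 0, -0.4], [0, 0, 0]], [[0, 0, -0.3], [0, 0, 0]], [[0, 0, -0.1], [0, 0, 0]], [[0.25, 0, 0], [0, 0, -0.2]], [[0.4, 0, 0], [0, 0, -0.2]], [[0.4, 0, 0], [0, 0, -0.2]], [[0.4, 0, 0], [0, 0, -0.2]], [[0.4, 0, 0], [0, 0, -0.15]], [[0.2, 0, 0], [0, 0, 0]], [[0.1, 0, 0], [0, 0, 0]], [[0, 0, 0], [0, 0, 0]], [[0, 0, 0], [0, 0, 0]]])

```text
time_s: 7.05
position: [0.5571, 0.1857, 0.2451]
tool_rot: [[-0.061, 0.998, -0.0], [0.998, 0.061, -0.0], [-0.0, -0.0, -1.0]]
ft_force: [-0.3, -0.2, -2.3]
grip_width: 0.065
gripper_force: 34.2
```

```bash
python3 - <<'E'
from h import *; from rig import env,viewer
s,d,W=wrist(env,viewer,"w2"); np.savez("pics/w2.npz",**d)
hsv=cv2.cvtColor(d["frame"],cv2.COLOR_RGB2HSV)
m=cv2.inRange(hsv,(8,90,60),(22,255,255))
m&=((W[...,2]<.03)&(W[...,2]>-.02)).astype(np.uint8)*255
for c in cv2.findContours(m,cv2.RETR_EXTERNAL,cv2.CHAIN_APPROX_NONE)[0]:
    if cv2.contourArea(c)<500: continue
    k=np.zeros_like(m);cv2.drawContours(k,[c],-1,255,-1)
    p=W[k>0]; p=p[(p[:,2]>-.005)&(p[:,2]<.03)]
    print(cv2.boundingRect(c),cv2.minAreaRect((p[:,:2]*1000).astype(np.float32)))
    p=p[abs(p[:,2]-.02)<.003]; print(len(p),cv2.minAreaRect((p[:,:2]*1000).astype(np.float32)))
E
```

```text
(153, 22, 194, 102) ((548.1527709960938, 286.17333984375), (204.0435028076172, 103.7903823852539), 3.412259340286255)
2503 ((548.1527709960938, 286.17333984375), (204.0435028076172, 103.7903823852539), 3.412259340286255)
```

View pics/w2.png

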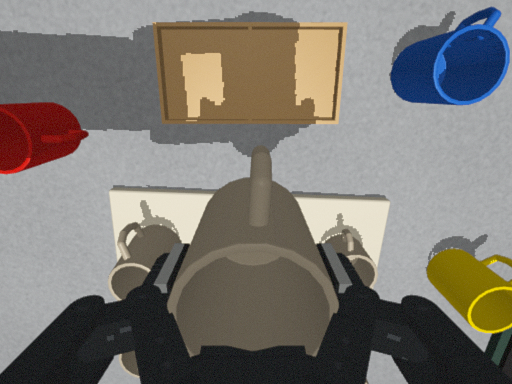

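The box rim measures 204 × 104 mm at (153–347, 22–124), centre (0.548, 0.286), 3.4°. The mug is held upright, with its handle toward +y.

```bash
python3 - <<'E'
from h import *; from rig import env
plan(env.observe(),(.5986,.288,.245),3.4,8)
E
```

```text
shift/row [0.25  0.119 0.001] n 8 | turn z units total 0.008 yang 3.46 q [6.9 3.4]
```

Emit:
move_arm(motion=[[[0.15, 0.07, 0], [0, 0, 0]], [[0.3, 0.142, 0], [0, 0, 0]], [[0.3, 0.142, 0], [0, 0, 0]], [[0.3, 0.142, 0], [0, 0, 0]], [[0.3, 0.142, 0], [0, 0, 0]], [[0.3, 0.142, 0], [0, 0, 0]], [[0.2, 0.1, 0], [0, 0, 0]], [[0.15, 0.07, 0], [0, 0, 0]], [[0, 0, 0], [0, 0, 0]], [[0, 0, 0.2], [0, 0, 0]], [[0, 0, 0.4], [0, 0, 0]], [[0, 0, 0.4], [0, 0, 0]], [[0, 0, 0.4], [0, 0, 0]], [[0, 0, 0.4], [0, 0, 0]], [[0, 0, 0.4], [0, 0, 0]], [[0, 0, 0.4], [0, 0, 0]], [[0, 0, 0.4], [0, 0, 0]], [[0, 0, 0.3], [0, 0, 0]], [[0, 0, 0.2], [0, 0, 0]], [[0, 0, 0], [0, 0, 0]]])

```text
time_s: 9.1
position: [0.5976, 0.2882, 0.0688]
tool_rot: [[-0.061, 0.998, -0.003], [0.998, 0.061, -0.001], [-0.001, -0.003, -1.0]]
ft_force: [-0.3, 0.5, -2.2]
grip_width: 0.0647
gripper_force: 34.2
```

Emit:
move_arm(motion=[[[0, 0.015, 0.06], [0, 0, 0]], [[0, 0, 0.05], [0, 0, 0]], [[0, 0, 0.03], [0, 0, 0]], [[0, 0, 0.02], [0, 0, 0]], [[0, 0, 0.01], [0, 0, 0]], [[0, 0, 0], [0, 0, 0]], [[0, 0, 0], [0, 0, 0]]])

```text
time_s: 9.8
position: [0.5992, 0.2889, 0.0619]
tool_rot: [[-0.061, 0.998, 0.0], [0.998, 0.061, 0.0], [0.0, 0.0, -1.0]]
ft_force: [-0.3, 0.3, -3.1]
grip_width: 0.0647
gripper_force: 34.2
```

Emit:
move_arm(motion=[[[0, 0, 0.02], [0, 0, 0]], [[0, 0, 0.02], [0, 0, 0]], [[0, 0, 0], [0, 0, 0]], [[0, 0, 0], [0, 0, 0]]])

```text
time_s: 10.2
position: [0.5991, 0.2889, 0.0597]
tool_rot: [[-0.061, 0.998, -0.0], [0.998, 0.061, -0.0], [-0.0, -0.0, -1.0]]
ft_force: [0.6, -0.1, -3.2]
grip_width: 0.0648
gripper_force: 34.2
```

Emit:
move_arm(motion=[[[0, 0, 0.02], [0, 0, 0]], [[0, 0, 0], [0, 0, 0]], [[0, 0, 0], [0, 0, 0]]])

```text
time_s: 10.5
position: [0.5992, 0.2889, 0.0594]
tool_rot: [[-0.061, 0.998, 0.001], [0.998, 0.061, 0.0], [0.0, 0.001, -1.0]]
ft_force: [-2.8, -1.0, 3.9]
grip_width: 0.0645
gripper_force: 34.6
```

Contact is at +4 N (it was −3 N), so the mug rests on the floor. I'll release, rise and go to the egg cup.

Emit:
move_arm(motion=[[[0, 0, 0], [0, 0, 0]], [[0, 0, 0], [0, 0, 0]], [[0, 0, 0], [0, 0, 0]], [[0, 0, 0], [0, 0, 0]], [[0, 0, 0], [0, 0, 0]], [[0, 0, -0.1], [0, 0, 0]], [[0, 0, -0.3], [0, 0, 0]], [[0, 0, -0.5], [0, 0, 0]], [[0, 0, -0.5], [0, 0, 0]], [[0, 0, -0.6], [0, 0, 0]], [[0, 0, -0.6], [0, 0, 0]], [[0, 0, -0.6], [0, 0, 0]], [[0, 0, -0.5], [0, 0, 0]], [[0, 0, 0], [0, 0, 0]], [[0, 0, 0], [0, 0, 0]]], claw=0)

```text
time_s: 12.0
position: [0.599, 0.2889, 0.244]
tool_rot: [[-0.061, 0.998, 0.0], [0.998, 0.061, 0.0], [0.0, 0.0, -1.0]]
ft_force: [0.0, 0.3, -0.4]
grip_width: 0.0857
gripper_force: 0.0
```

```bash
python3 - <<'E'
from h import *; from rig import env,viewer
s,d,W=wrist(env,viewer,"w3"); g=(.5986,.288)
p=W.reshape(-1,3);p=p[(np.hypot(*(p[:,:2]-g).T)<.045)&(abs(p[:,2]-.0935)<.005)]
print(len(p),circ(p[:,:2],.031),p[:,2].mean(), s["position"])
plan(s,(.5545,-.073,.245),3.4,20)
E
```

```text
905 [0.59938888 0.29029725] 0.09276512790847001 [0.59900693 0.28888999 0.24400398]
shift/row [-0.358 -0.067 -0.001] n 20 | turn z units total 0.014 yang 3.51 q [15.6 12.1]
```

The mug stands 1–2 mm from the compartment's middle, with its rim at the right height. The egg cup is next.

Emit:
move_arm(motion=[[[-0.358, -0.067, 0], [0, 0, 0]], [[-0.358, -0.067, 0], [0, 0, 0]], [[-0.358, -0.067, 0], [0, 0, 0]], [[-0.358, -0.067, 0], [0, 0, 0]], [[-0.358, -0.067, 0], [0, 0, 0]], [[-0.358, -0.067, 0], [0, 0, 0]], [[-0.358, -0.067, 0], [0, 0, 0]], [[-0.358, -0.067, 0], [0, 0, 0]], [[-0.358, -0.067, 0], [0, 0, 0]], [[-0.358, -0.067, 0], [0, 0, 0]], [[-0.358, -0.067, 0], [0, 0, 0]], [[-0.358, -0.067, 0], [0, 0, 0]], [[-0.358, -0.067, 0], [0, 0, 0]], [[-0.358, -0.067, 0], [0, 0, 0]], [[-0.358, -0.067, 0], [0, 0, 0]], [[-0.358, -0.067, 0], [0, 0, 0]], [[-0.358, -0.067, 0], [0, 0, 0]], [[-0.358, -0.067, 0], [0, 0, 0]], [[-0.358, -0.067, 0], [0, 0, 0]], [[-0.358, -0.067, 0], [0, 0, 0]]])

```text
time_s: 14.05
position: [0.5537, -0.0739, 0.2438]
tool_rot: [[-0.061, 0.998, 0.0], [0.998, 0.061, 0.0], [0.0, 0.0, -1.0]]
ft_force: [-0.3, -0.8, 0.3]
grip_width: 0.0852
gripper_force: 0.0
```

Emit:
move_arm(motion=[[[0, 0, 0], [0, 0, 0]], [[0, 0, 0], [0, 0, 0]]])

```text
time_s: 14.25
position: [0.5539, -0.0728, 0.2438]
tool_rot: [[-0.06, 0.998, -0.0], [0.998, 0.06, 0.0], [0.0, 0.0, -1.0]]
ft_force: [0.7, 0.1, -0.2]
grip_width: 0.0849
gripper_force: 0.0
```

```bash
python3 - <<'E'
from h import *; from rig import env,viewer
s,d,W=wrist(env,viewer,"w4"); np.savez("pics/w4.npz",**d)
for n,g,h,r in(("egg",(.5545,-.073),65,24),("bowl",(.4312,-.068),60,32.5),("beak",(.6857,-.0766),90,33)):
    p=W.reshape(-1,3);p=p[np.hypot(*(p[:,:2]-g).T)<.065]
    t=p[(np.hypot(*(p[:,:2]-g).T)<.045)&(abs(p[:,2]-.0145-h/1000)<.0035)]
    if len(t)<20: print(n,len(t));continue
    c=circ(t[:,:2],r/1000-.002); rr=np.hypot(*(p[:,:2]-c).T); hd=p[(rr>.04)&(rr<.055)&(p[:,2]>.035)]
    a=np.degrees(np.arctan2(hd[:,1]-c[1],hd[:,0]-c[0]))
    print(n,len(t),c.round(4),np.histogram(a,np.arange(-180,181,20))[0],[np.median(a[a>0]) if (a>0).any() else 0,np.median(a[a<0]) if (a<0).any() else 0])
plan(s,(.5545,-.0725,.064),3.4,8)
hsv=cv2.cvtColor(d["frame"],cv2.COLOR_RGB2HSV)
m=cv2.inRange(hsv,(8,90,60),(22,255,255))
m&=((W[...,2]<.03)&(W[...,2]>-.02)).astype(np.uint8)*255
for c in cv2.findContours(m,cv2.RETR_EXTERNAL,cv2.CHAIN_APPROX_NONE)[0]:
    if cv2.contourArea(c)<500: continue
    k=np.zeros_like(m);cv2.drawContours(k,[c],-1,255,-1)
    p=W[k>0]; p=p[(p[:,2]>-.005)&(p[:,2]<.03)]
    print(cv2.boundingRect(c),cv2.minAreaRect((p[:,:2]*1000).astype(np.float32)))
E
```

```text
egg 509 [ 0.5544 -0.0726] [1180    0    0    0    0    0    0    0  645 3804  542    0    0    0
    0    0  285 3511] [np.float64(26.210471082194907), np.float64(-168.18839365070906)]
bowl 871 [ 0.4318 -0.0674] [   0    0    0   29    0    0    0    0   22 1053    0    0   67    0
    0    0    0    0] [np.float64(3.147387389287537), np.float64(-110.01093544192338)]
beak 1065 [ 0.6846 -0.0755] [0 0 0 0 0 0 0 0 0 0 0 0 0 0 0 0 0 0] [0, 0]
shift/row [0.001 0.001 0.45 ] n 8 | turn z units total 0.008 yang 3.46 q [-19.6 -23.1]
(419, 299, 91, 15) ((870.2962646484375, -262.1435546875), (112.81918334960938, 27.773509979248047), 11.446824073791504)
(151, 257, 188, 73) ((550.3616333007812, -266.18359375), (271.8557434082031, 106.73419952392578), 4.9782843589782715)
```

Emit:
move_arm(motion=[[[0, 0, 0.3], [0, 0, 0]], [[0, 0, 0.5], [0, 0, 0]], [[0, 0, 0.5], [0, 0, 0]], [[0, 0, 0.5], [0, 0, 0]], [[0, 0, 0.5], [0, 0, 0]], [[0, 0, 0.5], [0, 0, 0]], [[0, 0, 0.4], [0, 0, 0]], [[0, 0, 0.25], [0, 0, 0]], [[0, 0, 0.15], [0, 0, 0]], [[0, 0, 0], [0, 0, 0]]])

```text
time_s: 15.3
position: [0.5541, -0.0722, 0.0635]
tool_rot: [[-0.062, 0.998, -0.001], [0.998, 0.062, 0.0], [0.0, -0.001, -1.0]]
ft_force: [0.4, 0.3, 0.2]
grip_width: 0.0855
gripper_force: 0.0
```

Emit:
move_arm(motion=[[[0, 0, 0], [0, 0, 0]], [[0, 0, 0], [0, 0, 0]], [[0, 0, 0], [0, 0, 0]], [[0, 0, 0], [0, 0, 0]], [[0, 0, 0], [0, 0, 0]], [[0, 0, 0], [0, 0, 0]], [[0, 0, 0], [0, 0, 0]], [[0, 0, 0], [0, 0, 0]], [[0, 0, 0], [0, 0, 0]], [[0, 0, 0], [0, 0, 0]]], claw=1, force=25)

```text
time_s: 16.3
position: [0.5546, -0.0726, 0.0647]
tool_rot: [[-0.061, 0.998, 0.002], [0.998, 0.061, -0.001], [-0.001, 0.002, -1.0]]
ft_force: [-1.7, -1.1, 6.4]
grip_width: 0.0474
gripper_force: 25.7
```

Emit:
move_arm(motion=[[[0, 0, -0.1], [0, 0, 0]], [[0, 0, -0.2], [0, 0, 0]], [[0, 0, -0.4], [0, 0, 0]], [[0, 0, -0.5], [0, 0, 0]], [[0, 0, -0.5], [0, 0, 0]], [[0, 0, -0.5], [0, 0, 0]], [[0, 0, -0.5], [0, 0, 0]], [[0, 0, -0.5], [0, 0, 0]], [[0, 0, -0.3], [0, 0, 0]], [[0, 0, -0.1], [0, 0, 0]], [[0, 0, 0], [0, 0, 0]]])

```text
time_s: 17.4
position: [0.5541, -0.0725, 0.2444]
tool_rot: [[-0.061, 0.998, 0.001], [0.998, 0.061, -0.0], [-0.0, 0.001, -1.0]]
ft_force: [0.4, 0.6, -1.3]
grip_width: 0.0474
gripper_force: 26.1
```

Emit:
move_arm(motion=[[[0.15, -0.018, 0], [0, 0, 0]], [[0.3, -0.038, 0], [0, 0, 0]], [[0.42, -0.038, 0], [0, 0, 0]], [[0.42, -0.038, 0], [0, 0, 0]], [[0.42, -0.038, 0], [0, 0, 0]], [[0.42, -0.038, 0], [0, 0, 0]], [[0.42, -0.038, 0], [0, 0, 0]], [[0.42, -0.038, 0], [0, 0, 0]], [[0.42, -0.038, 0], [0, 0, 0]], [[0.42, -0.038, 0], [0, 0, 0]], [[0.42, -0.038, 0], [0, 0, 0]], [[0.42, -0.038, 0], [0, 0, 0]], [[0.42, -0.038, 0], [0, 0, 0]], [[0.42, -0.038, 0], [0, 0, 0]], [[0.42, -0.038, 0], [0, 0, 0]], [[0.42, -0.038, 0], [0, 0, 0]], [[0.42, -0.038, 0], [0, 0, 0]], [[0.3, -0.038, 0], [0, 0, 0]], [[0.11, -0.02, 0], [0, 0, 0]], [[0, 0, 0], [0, 0, 0]]])

```text
time_s: 19.4
position: [0.4976, 0.2833, 0.2435]
tool_rot: [[-0.062, 0.998, -0.001], [0.998, 0.062, -0.0], [-0.0, -0.001, -1.0]]
ft_force: [-0.5, -0.2, -1.1]
grip_width: 0.0478
gripper_force: 26.1
```

```bash
python3 - <<'E'
from h import *; from rig import env
plan(env.observe(),(.4988,.2823,.062),3.4,8)
E
```

```text
shift/row [-0.003  0.003  0.454] n 8 | turn z units total 0.023 yang 3.58 q [17.8 14.2]
```

Emit:
move_arm(motion=[[[0, 0.02, 0.3], [0, 0, 0]], [[0, 0, 0.5], [0, 0, 0]], [[0, 0, 0.5], [0, 0, 0]], [[0, 0, 0.5], [0, 0, 0]], [[0, 0, 0.5], [0, 0, 0]], [[0, 0, 0.5], [0, 0, 0]], [[0, 0, 0.4], [0, 0, 0]], [[0, 0, 0.3], [0, 0, 0]], [[0, 0, 0.15], [0, 0, 0]], [[0, 0, 0.06], [0, 0, 0]], [[0, 0, 0.03], [0, 0, 0]], [[0, 0, 0], [0, 0, 0]], [[0, 0, 0], [0, 0, 0]]])

```text
time_s: 20.7
position: [0.4994, 0.2828, 0.0575]
tool_rot: [[-0.061, 0.998, 0.001], [0.998, 0.061, 0.0], [0.0, 0.001, -1.0]]
ft_force: [0.2, -0.2, -2.2]
grip_width: 0.0481
gripper_force: 26.0
```

Emit:
move_arm(motion=[[[0, 0, 0.03], [0, 0, 0]], [[0, 0, 0.02], [0, 0, 0]], [[0, 0, 0.02], [0, 0, 0]], [[0, 0, 0], [0, 0, 0]], [[0, 0, 0], [0, 0, 0]]])

```text
time_s: 21.2
position: [0.4991, 0.2828, 0.0533]
tool_rot: [[-0.061, 0.998, -0.0], [0.998, 0.061, -0.0], [-0.0, -0.0, -1.0]]
ft_force: [0.3, -0.1, -0.2]
grip_width: 0.0475
gripper_force: 26.0
```

Emit:
move_arm(motion=[[[0, 0, 0.02], [0, 0, 0]], [[0, 0, 0], [0, 0, 0]], [[0, 0, 0], [0, 0, 0]]])

```text
time_s: 21.5
position: [0.4992, 0.2828, 0.0528]
tool_rot: [[-0.061, 0.998, 0.001], [0.998, 0.061, 0.0], [0.0, 0.001, -1.0]]
ft_force: [-2.2, -0.8, 5.4]
grip_width: 0.0475
gripper_force: 26.4
```

Emit:
move_arm(motion=[[[0, 0, 0], [0, 0, 0]], [[0, 0, 0], [0, 0, 0]], [[0, 0, 0], [0, 0, 0]], [[0, 0, 0], [0, 0, 0]], [[0, 0, 0], [0, 0, 0]], [[0, 0, -0.1], [0, 0, 0]], [[0, 0, -0.3], [0, 0, 0]], [[0, 0, -0.5], [0, 0, 0]], [[0, 0, -0.6], [0, 0, 0]], [[0, 0, -0.6], [0, 0, 0]], [[0, 0, -0.6], [0, 0, 0]], [[0, 0, -0.6], [0, 0, 0]], [[0, 0, -0.5], [0, 0, 0]], [[0, 0, 0], [0, 0, 0]], [[0, 0, 0], [0, 0, 0]]], claw=0.25)

```text
time_s: 23.0
position: [0.4989, 0.2827, 0.2425]
tool_rot: [[-0.061, 0.998, 0.0], [0.998, 0.061, 0.0], [0.0, 0.0, -1.0]]
ft_force: [0.4, -0.2, -0.5]
grip_width: 0.0641
gripper_force: 0.0
```

```bash
python3 - <<'E'
from h import *; from rig import env,viewer
s,d,W=wrist(env,viewer,"w5")
for g,h,r in(((.4988,.2823),65,24),((.5986,.288),90,33)):
    p=W.reshape(-1,3);p=p[(np.hypot(*(p[:,:2]-g).T)<.045)&(abs(p[:,2]-.0025-h/1000)<.004)]
    print(len(p),circ(p[:,:2],r/1000-.002),p[:,2].mean())
plan(s,(.681,.073,.245),11,16)
E
```

```text
494 [0.49929784 0.28294399] 0.06770979038761654
1000 [0.59862077 0.2901271 ] 0.09260516060653595
shift/row [-0.276  0.211 -0.003] n 16 | turn z units total -0.936 yang 3.52 q [17.7 14.2]
```

View pics/w5.png

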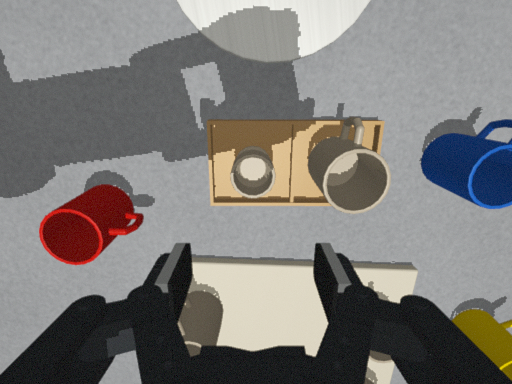

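The egg cup stands at (252,172) and the mug at (350,175), each centred in its own compartment with heights as expected. The coffee cup is next, with the grip axis at 11°.

Emit:
move_arm(motion=[[[-0.276, 0.211, 0], [0, 0, 0]], [[-0.276, 0.211, 0], [0, 0, 0]], [[-0.276, 0.211, 0], [0, 0, 0]], [[-0.276, 0.211, 0], [0, 0, 0]], [[-0.276, 0.211, 0], [0, 0, 0]], [[-0.276, 0.211, 0], [0, 0, 0]], [[-0.276, 0.211, 0], [0, 0, 0]], [[-0.276, 0.211, 0], [0, 0, 0]], [[-0.276, 0.211, 0], [0, 0, 0]], [[-0.276, 0.211, 0], [0, 0, 0]], [[-0.276, 0.211, 0], [0, 0, 0]], [[-0.276, 0.211, 0], [0, 0, 0]], [[-0.276, 0.211, 0], [0, 0, 0]], [[-0.276, 0.211, 0], [0, 0, 0]], [[-0.276, 0.211, 0], [0, 0, 0]], [[-0.276, 0.211, 0], [0, 0, 0]], [[0, 0, 0], [0, 0, -0.468]], [[0, 0, 0], [0, 0, -0.468]], [[0, 0, 0], [0, 0, 0]], [[0, 0, 0], [0, 0, 0]]], claw=0)

```text
time_s: 25.05
position: [0.6813, 0.0724, 0.2423]
tool_rot: [[-0.189, 0.982, -0.0], [0.982, 0.189, -0.0], [0.0, -0.0, -1.0]]
ft_force: [0.1, 0.7, 0.3]
grip_width: 0.0854
gripper_force: 0.0
```

```bash
python3 - <<'E'
from h import *; from rig import env,viewer
s,d,W=wrist(env,viewer,"w6")
g=(.681,.073);p=W.reshape(-1,3);p=p[(np.hypot(*(p[:,:2]-g).T)<.045)&(abs(p[:,2]-.0145-.058)<.004)]
print(len(p),circ(p[:,:2],.027),p[:,2].mean())
plan(s,(.681,.073,.056),11,8)
E
```

```text
696 [0.68139105 0.07338653] 0.0727692267889273
shift/row [ 0.002 -0.001  0.466] n 8 | turn z units total -0.012 yang 10.9 q [ -3.8 -14.7]
```

Emit:
move_arm(motion=[[[0, 0, 0.3], [0, 0, 0]], [[0, 0, 0.5], [0, 0, 0]], [[0, 0, 0.5], [0, 0, 0]], [[0, 0, 0.5], [0, 0, 0]], [[0, 0, 0.5], [0, 0, 0]], [[0, 0, 0.5], [0, 0, 0]], [[0, 0, 0.4], [0, 0, 0]], [[0, 0, 0.3], [0, 0, 0]], [[0, 0, 0.18], [0, 0, 0]], [[0, 0, 0.05], [0, 0, 0]], [[0, 0, 0], [0, 0, 0]]])

```text
time_s: 26.2
position: [0.6813, 0.0727, 0.0561]
tool_rot: [[-0.19, 0.982, 0.0], [0.982, 0.19, -0.0], [-0.0, 0.0, -1.0]]
ft_force: [0.7, 0.7, 0.5]
grip_width: 0.0853
gripper_force: 0.0
```

Emit:
move_arm(motion=[[[0, 0, 0], [0, 0, 0]], [[0, 0, 0], [0, 0, 0]], [[0, 0, 0], [0, 0, 0]], [[0, 0, 0], [0, 0, 0]], [[0, 0, 0], [0, 0, 0]], [[0, 0, 0], [0, 0, 0]], [[0, 0, 0], [0, 0, 0]], [[0, 0, 0], [0, 0, 0]], [[0, 0, 0], [0, 0, 0]]], claw=1, force=25)

```text
time_s: 27.1
position: [0.6815, 0.0727, 0.0568]
tool_rot: [[-0.191, 0.982, 0.002], [0.982, 0.191, -0.0], [-0.0, 0.002, -1.0]]
ft_force: [-0.5, -0.6, 6.5]
grip_width: 0.0565
gripper_force: 27.7
```

Emit:
move_arm(motion=[[[0, 0, -0.1], [0, 0, 0]], [[0, 0, -0.2], [0, 0, 0]], [[0, 0, -0.4], [0, 0, 0]], [[0, 0, -0.5], [0, 0, 0]], [[0, 0, -0.5], [0, 0, 0]], [[0, 0, -0.5], [0, 0, 0]], [[0, 0, -0.5], [0, 0, 0]], [[0, 0, -0.5], [0, 0, 0]], [[0, 0, -0.3], [0, 0, 0]], [[0, 0, -0.2], [0, 0, 0]], [[0, 0, -0.1], [0, 0, 0]], [[0, 0, 0], [0, 0, 0]]])

```text
time_s: 28.3
position: [0.6811, 0.0727, 0.246]
tool_rot: [[-0.191, 0.982, 0.0], [0.982, 0.191, 0.0], [-0.0, 0.0, -1.0]]
ft_force: [-1.0, 0.4, -1.0]
grip_width: 0.056
gripper_force: 27.0
```

```bash
python3 - <<'E'
from h import *; from rig import env
plan(env.observe(),(.54,-.36,.25),5,16)
E
```

```text
shift/row [-0.497 -0.276 -0.005] n 16 | turn z units total 0.75 yang 11.0 q [ -3.8 -14.8]
```

Emit:
move_arm(motion=[[[-0.2, -0.11, 0], [0, 0, 0]], [[-0.4, -0.22, 0], [0, 0, 0]], [[-0.5, -0.276, 0], [0, 0, 0]], [[-0.5, -0.276, 0], [0, 0, 0]], [[-0.5, -0.276, 0], [0, 0, 0]], [[-0.5, -0.276, 0], [0, 0, 0]], [[-0.5, -0.276, 0], [0, 0, 0]], [[-0.5, -0.276, 0], [0, 0, 0]], [[-0.5, -0.276, 0], [0, 0, 0]], [[-0.5, -0.276, 0], [0, 0, 0]], [[-0.5, -0.276, 0], [0, 0, 0]], [[-0.5, -0.276, 0], [0, 0, 0]], [[-0.5, -0.276, 0], [0, 0, 0]], [[-0.5, -0.276, 0], [0, 0, 0]], [[-0.5, -0.276, 0], [0, 0, 0]], [[-0.5, -0.276, 0], [0, 0, 0]], [[-0.4, -0.22, 0], [0, 0, 0.375]], [[-0.2, -0.11, 0], [0, 0, 0.375]], [[0, 0, 0], [0, 0, 0]], [[0, 0, 0], [0, 0, 0]]])

```text
time_s: 30.3
position: [0.5363, -0.3726, 0.2452]
tool_rot: [[-0.088, 0.996, -0.001], [0.996, 0.088, 0.001], [0.001, -0.001, -1.0]]
ft_force: [-0.5, 0.9, -0.9]
grip_width: 0.0563
gripper_force: 27.0
```

```bash
python3 - <<'E'
from h import *; from rig import env,viewer
s,d,W=wrist(env,viewer,"w7"); np.savez("pics/w7.npz",**d)
hsv=cv2.cvtColor(d["frame"],cv2.COLOR_RGB2HSV)
m=cv2.inRange(hsv,(8,90,60),(22,255,255))
m&=((W[...,2]<.03)&(W[...,2]>-.02)).astype(np.uint8)*255
for c in cv2.findContours(m,cv2.RETR_EXTERNAL,cv2.CHAIN_APPROX_NONE)[0]:
    if cv2.contourArea(c)<800: continue
    k=np.zeros_like(m);cv2.drawContours(k,[c],-1,255,-1)
    p=W[k>0]; p=p[(p[:,2]>-.005)&(p[:,2]<.03)]
    p=p[abs(p[:,2]-.02)<.003]; r=cv2.minAreaRect((p[:,:2]*1000).astype(np.float32)); print(cv2.boundingRect(c),len(p),r)
    a=np.radians(r[2] if r[1][0]>r[1][1] else r[2]-90); c0=np.array(r[0])/1000
    for k in(-.1,0,.1): print((c0+k*np.array([np.cos(a),np.sin(a)])).round(4))
    t=c0+.1*np.array([np.cos(a),np.sin(a)])
    if r[1][0]>280 or r[1][1]>280: plan(s,(*t,.246),np.degrees(a),8)
E
```

```text
(429, 92, 83, 229) 837 ((818.9061279296875, -419.37371826171875), (7.91313362121582, 310.161865234375), 1.420544981956482)
[ 0.8164 -0.3194]
[ 0.8189 -0.4194]
[ 0.8214 -0.5193]
shift/row [-0.428  0.678 -0.003] n 8 | turn z units total 11.704 yang 5.06 q [-45.2 -50.2]
(115, 18, 290, 102) 3353 ((534.4904174804688, -266.969970703125), (304.1800842285156, 103.0733871459961), 5.005914211273193)
[ 0.4349 -0.2757]
[ 0.5345 -0.267 ]
[ 0.6341 -0.2582]
shift/row [ 0.263  0.269 -0.002] n 8 | turn z units total 0.006 yang 5.06 q [-45.2 -50.2]
```

View pics/w7.png

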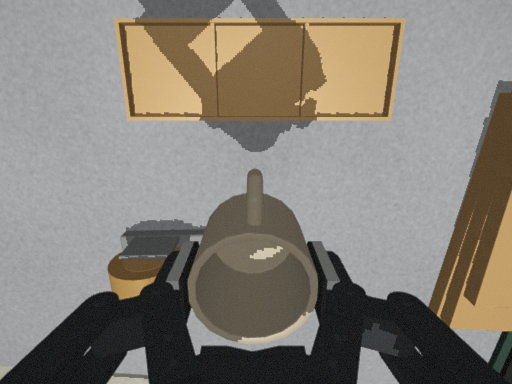

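box_three measures 304 × 103 mm at (115–405, 18–120), centre (0.535, −0.267), 5.0°. The coffee cup is held upright, and I'll put it in the far compartment.

Emit:
move_arm(motion=[[[0.15, 0.15, 0], [0, 0, 0]], [[0.3, 0.31, 0], [0, 0, 0]], [[0.35, 0.36, 0], [0, 0, 0]], [[0.35, 0.36, 0], [0, 0, 0]], [[0.35, 0.36, 0], [0, 0, 0]], [[0.3, 0.31, 0], [0, 0, 0]], [[0.2, 0.2, 0], [0, 0, 0]], [[0.1, 0.12, 0], [0, 0, 0]], [[0, 0, 0], [0, 0, 0]], [[0, 0, 0.3], [0, 0, 0]], [[0, 0, 0.5], [0, 0, 0]], [[0, 0, 0.5], [0, 0, 0]], [[0, 0, 0.5], [0, 0, 0]], [[0, 0, 0.5], [0, 0, 0]], [[0, 0, 0.5], [0, 0, 0]], [[0, 0, 0.4], [0, 0, 0]], [[0, 0, 0.3], [0, 0, 0]], [[0, 0, 0.2], [0, 0, 0]], [[0, 0, 0.1], [0, 0, 0]], [[0, 0, 0], [0, 0, 0]]])

```text
time_s: 32.35
position: [0.6355, -0.259, 0.0556]
tool_rot: [[-0.087, 0.996, -0.0], [0.996, 0.087, 0.0], [0.0, -0.0, -1.0]]
ft_force: [0.5, 0.3, -1.3]
grip_width: 0.0563
gripper_force: 27.1
```

```bash
python3 - <<'E'
from h import *; from rig import env
plan(env.observe(),(.6347,-.2586,.0465),5,1)
E
```

```text
shift/row [ 0.009 -0.014  0.183] n 1 | turn z units total -0.003 yang 4.98 q [-32. -37.]
```

Emit:
move_arm(motion=[[[0, -0.01, 0.07], [0, 0, 0]], [[0, 0, 0.06], [0, 0, 0]], [[0, 0, 0.03], [0, 0, 0]], [[0, 0, 0.02], [0, 0, 0]], [[0, 0, 0.01], [0, 0, 0]], [[0, 0, 0], [0, 0, 0]], [[0, 0, 0], [0, 0, 0]]])

```text
time_s: 33.05
position: [0.6352, -0.2587, 0.0464]
tool_rot: [[-0.087, 0.996, 0.0], [0.996, 0.087, -0.0], [-0.0, 0.0, -1.0]]
ft_force: [-0.7, 0.6, -1.2]
grip_width: 0.0562
gripper_force: 27.1
```

Emit:
move_arm(motion=[[[0, 0, 0.02], [0, 0, 0]], [[0, 0, 0], [0, 0, 0]], [[0, 0, 0], [0, 0, 0]]])

```text
time_s: 33.35
position: [0.6352, -0.2587, 0.0453]
tool_rot: [[-0.087, 0.996, -0.0], [0.996, 0.087, 0.0], [0.0, -0.0, -1.0]]
ft_force: [-0.1, -0.6, -1.5]
grip_width: 0.0564
gripper_force: 27.1
```

Emit:
move_arm(motion=[[[0, 0, 0.02], [0, 0, 0]], [[0, 0, 0], [0, 0, 0]], [[0, 0, 0], [0, 0, 0]]])

```text
time_s: 33.65
position: [0.6353, -0.2587, 0.0448]
tool_rot: [[-0.087, 0.996, 0.0], [0.996, 0.087, -0.0], [-0.0, 0.0, -1.0]]
ft_force: [-1.3, 0.5, 3.8]
grip_width: 0.0562
gripper_force: 27.5
```

Emit:
move_arm(motion=[[[0, 0, 0], [0, 0, 0]], [[0, 0, 0], [0, 0, 0]], [[0, 0, 0], [0, 0, 0]], [[0, 0, 0], [0, 0, 0]], [[0, 0, 0], [0, 0, 0]], [[0, 0, -0.1], [0, 0, 0]], [[0, 0, -0.3], [0, 0, 0]], [[0, 0, -0.5], [0, 0, 0]], [[0, 0, -0.6], [0, 0, 0]], [[0, 0, -0.6], [0, 0, 0]], [[0, 0, -0.6], [0, 0, 0]], [[0, 0, -0.6], [0, 0, 0]], [[0, 0, -0.5], [0, 0, 0]], [[0, 0, -0.2], [0, 0, 0]], [[0, 0, 0], [0, 0, 0]], [[0, 0, 0], [0, 0, 0]]], claw=0)

```text
time_s: 35.25
position: [0.6349, -0.2585, 0.2432]
tool_rot: [[-0.087, 0.996, -0.002], [0.996, 0.087, 0.001], [0.001, -0.001, -1.0]]
ft_force: [0.7, 0.1, -0.2]
grip_width: 0.0855
gripper_force: 0.0
```

```bash
python3 - <<'E'
from h import *; from rig import env,viewer
s,d,W=wrist(env,viewer,"w8")
for g,h,r in(((.6347,-.2586),58,29),):
    p=W.reshape(-1,3);p=p[(np.hypot(*(p[:,:2]-g).T)<.045)&(abs(p[:,2]-.0025-h/1000)<.004)]
    print(len(p),circ(p[:,:2],r/1000-.002),p[:,2].mean())
plan(s,(.4383,.0645,.246),18,16)
E
```

```text
647 [ 0.63549373 -0.25810118] 0.06069971308280995
shift/row [ 0.424 -0.21  -0.003] n 16 | turn z units total -1.625 yang 5.0 q [-32. -37.]
```

Emit:
move_arm(motion=[[[0.424, -0.21, 0], [0, 0, 0]], [[0.424, -0.21, 0], [0, 0, 0]], [[0.424, -0.21, 0], [0, 0, 0]], [[0.424, -0.21, 0], [0, 0, 0]], [[0.424, -0.21, 0], [0, 0, 0]], [[0.424, -0.21, 0], [0, 0, 0]], [[0.424, -0.21, 0], [0, 0, 0]], [[0.424, -0.21, 0], [0, 0, 0]], [[0.424, -0.21, 0], [0, 0, 0]], [[0.424, -0.21, 0], [0, 0, 0]], [[0.424, -0.21, 0], [0, 0, 0]], [[0.424, -0.21, 0], [0, 0, 0]], [[0.424, -0.21, 0], [0, 0, 0]], [[0.424, -0.21, 0], [0, 0, 0]], [[0.424, -0.21, 0], [0, 0, 0]], [[0.424, -0.21, 0], [0, 0, 0]], [[0, 0, 0], [0, 0, -0.8]], [[0, 0, 0], [0, 0, -0.825]], [[0, 0, 0], [0, 0, 0]], [[0, 0, 0], [0, 0, 0]]])

```text
time_s: 37.3
position: [0.438, 0.0646, 0.2437]
tool_rot: [[-0.306, 0.952, -0.001], [0.952, 0.306, 0.0], [0.001, -0.001, -1.0]]
ft_force: [0.4, -0.0, -0.8]
grip_width: 0.0855
gripper_force: 0.0
```

```bash
python3 - <<'E'
from h import *; from rig import env,viewer
s,d,W=wrist(env,viewer,"w9")
g=(.4383,.0645);q=W.reshape(-1,3);p=q[(np.hypot(*(q[:,:2]-g).T)<.04)&(abs(q[:,2]-.0145-.086)<.0025)]
c=circ(p[:,:2],.026);print(len(p),c,p[:,2].mean())
rr=np.hypot(*(q[:,:2]-c).T);hd=q[(rr>.042)&(rr<.058)&(q[:,2]>.05)&(q[:,2]<.1)]
a=np.degrees(np.arctan2(hd[:,1]-c[1],hd[:,0]-c[0]));print(len(a),np.percentile(a,[5,25,50,75,95]))
plan(s,(.4383,.0645,.066),18,8)
E
```

```text
910 [0.43740042 0.06498582] 0.10089577522333296
162 [104.3132152  106.4987019  108.66933771 110.90507067 113.02963498]
shift/row [-0.001  0.001  0.444] n 8 | turn z units total -0.022 yang 17.82 q [ -7.  -24.8]
```

View pics/w9.png

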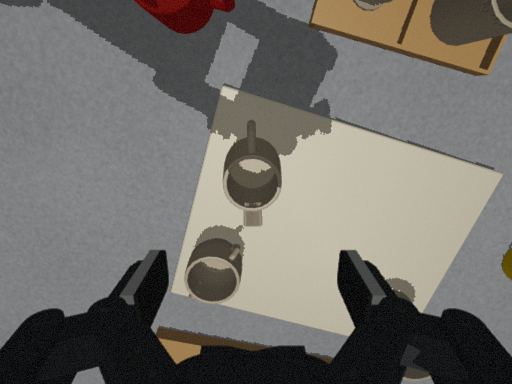

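The jug is at (252,180), with its handle up the image and its spout down at (253,217), so the grip is clear of both.

Emit:
move_arm(motion=[[[0, 0, 0.3], [0, 0, 0]], [[0, 0, 0.5], [0, 0, 0]], [[0, 0, 0.5], [0, 0, 0]], [[0, 0, 0.5], [0, 0, 0]], [[0, 0, 0.5], [0, 0, 0]], [[0, 0, 0.5], [0, 0, 0]], [[0, 0, 0.4], [0, 0, 0]], [[0, 0, 0.2], [0, 0, 0]], [[0, 0, 0.12], [0, 0, 0]], [[0, 0, 0.04], [0, 0, 0]], [[0, 0, 0], [0, 0, 0]]])

```text
time_s: 38.45
position: [0.4385, 0.0645, 0.0667]
tool_rot: [[-0.309, 0.951, 0.001], [0.951, 0.309, -0.0], [-0.0, 0.001, -1.0]]
ft_force: [0.1, -0.4, 0.5]
grip_width: 0.0855
gripper_force: 0.0
```

Emit:
move_arm(motion=[[[0, 0, 0], [0, 0, 0]], [[0, 0, 0], [0, 0, 0]], [[0, 0, 0], [0, 0, 0]], [[0, 0, 0], [0, 0, 0]], [[0, 0, 0], [0, 0, 0]], [[0, 0, 0], [0, 0, 0]], [[0, 0, 0], [0, 0, 0]], [[0, 0, 0], [0, 0, 0]], [[0, 0, 0], [0, 0, 0]]], claw=1, force=30)

```text
time_s: 39.35
position: [0.4385, 0.0646, 0.0672]
tool_rot: [[-0.309, 0.951, 0.001], [0.951, 0.309, -0.0], [-0.001, 0.001, -1.0]]
ft_force: [-1.5, -1.0, 7.0]
grip_width: 0.0598
gripper_force: 31.4
```

Emit:
move_arm(motion=[[[0, 0, -0.1], [0, 0, 0]], [[0, 0, -0.2], [0, 0, 0]], [[0, 0, -0.4], [0, 0, 0]], [[0, 0, -0.5], [0, 0, 0]], [[0, 0, -0.5], [0, 0, 0]], [[0, 0, -0.5], [0, 0, 0]], [[0, 0, -0.5], [0, 0, 0]], [[0, 0, -0.5], [0, 0, 0]], [[0, 0, -0.3], [0, 0, 0]], [[0, 0, -0.1], [0, 0, 0]], [[0, 0, 0], [0, 0, 0.8]], [[0, 0, 0], [0, 0, 0.825]], [[0, 0, 0], [0, 0, 0]], [[0, 0, 0], [0, 0, 0]]])

```text
time_s: 40.75
position: [0.438, 0.0646, 0.246]
tool_rot: [[-0.09, 0.996, -0.001], [0.996, 0.09, 0.0], [0.0, -0.001, -1.0]]
ft_force: [-0.3, -0.8, -2.7]
grip_width: 0.0598
gripper_force: 33.9
```

```bash
python3 - <<'E'
from h import *; from rig import env,viewer
plan(env.observe(),(.535,-.267,.246),5,16)
E
```

```text
shift/row [-0.424  0.083 -0.   ] n 16 | turn z units total 0.022 yang 5.17 q [ -7.  -12.2]
```

Emit:
move_arm(motion=[[[-0.15, 0.03, 0], [0, 0, 0]], [[-0.3, 0.06, 0], [0, 0, 0]], [[-0.424, 0.083, 0], [0, 0, 0]], [[-0.424, 0.083, 0], [0, 0, 0]], [[-0.424, 0.083, 0], [0, 0, 0]], [[-0.424, 0.083, 0], [0, 0, 0]], [[-0.424, 0.083, 0], [0, 0, 0]], [[-0.424, 0.083, 0], [0, 0, 0]], [[-0.424, 0.083, 0], [0, 0, 0]], [[-0.424, 0.083, 0], [0, 0, 0]], [[-0.424, 0.083, 0], [0, 0, 0]], [[-0.424, 0.083, 0], [0, 0, 0]], [[-0.424, 0.083, 0], [0, 0, 0]], [[-0.424, 0.083, 0], [0, 0, 0]], [[-0.424, 0.083, 0], [0, 0, 0]], [[-0.424, 0.083, 0], [0, 0, 0]], [[-0.3, 0.06, 0], [0, 0, 0]], [[-0.1, 0.02, 0], [0, 0, 0]], [[0, 0, 0], [0, 0, 0]], [[0, 0, 0], [0, 0, 0]]])

```text
time_s: 42.75
position: [0.534, -0.2672, 0.2462]
tool_rot: [[-0.088, 0.996, -0.0], [0.996, 0.088, 0.001], [0.001, -0.0, -1.0]]
ft_force: [0.5, -0.5, -2.6]
grip_width: 0.0598
gripper_force: 33.9
```

```bash
python3 - <<'E'
from h import *; from rig import env,viewer
plan(env.observe(),(.535,-.267,.057),5,1)
E
```

```text
shift/row [-1.000e-03  2.200e-02  3.784e+00] n 1 | turn z units total 0.005 yang 5.04 q [-37.9 -43. ]
```

Emit:
move_arm(motion=[[[0, 0.02, 0.3], [0, 0, 0]], [[0, 0, 0.5], [0, 0, 0]], [[0, 0, 0.5], [0, 0, 0]], [[0, 0, 0.5], [0, 0, 0]], [[0, 0, 0.5], [0, 0, 0]], [[0, 0, 0.5], [0, 0, 0]], [[0, 0, 0.4], [0, 0, 0]], [[0, 0, 0.3], [0, 0, 0]], [[0, 0, 0.15], [0, 0, 0]], [[0, 0, 0.05], [0, 0, 0]], [[0, 0, 0.03], [0, 0, 0]], [[0, 0, 0], [0, 0, 0]], [[0, 0, 0], [0, 0, 0]]])

```text
time_s: 44.05
position: [0.5354, -0.2676, 0.0605]
tool_rot: [[-0.087, 0.996, 0.001], [0.996, 0.087, -0.001], [-0.001, 0.001, -1.0]]
ft_force: [0.2, -0.3, -2.4]
grip_width: 0.0596
gripper_force: 33.9
```

Emit:
move_arm(motion=[[[0, 0, 0.02], [0, 0, 0]], [[0, 0, 0], [0, 0, 0]], [[0, 0, 0], [0, 0, 0]]])

```text
time_s: 44.35
position: [0.5352, -0.2676, 0.0589]
tool_rot: [[-0.087, 0.996, 0.0], [0.996, 0.087, -0.0], [-0.0, 0.0, -1.0]]
ft_force: [-0.9, 0.5, -1.9]
grip_width: 0.0599
gripper_force: 33.9
```

Emit:
move_arm(motion=[[[0, 0, 0.02], [0, 0, 0]], [[0, 0, 0.02], [0, 0, 0]], [[0, 0, 0], [0, 0, 0]], [[0, 0, 0], [0, 0, 0]]])

```text
time_s: 44.75
position: [0.5352, -0.2675, 0.0568]
tool_rot: [[-0.087, 0.996, -0.0], [0.996, 0.087, 0.0], [0.0, -0.0, -1.0]]
ft_force: [-0.3, 0.0, -2.8]
grip_width: 0.0598
gripper_force: 33.9
```

Emit:
move_arm(motion=[[[0, 0, 0.02], [0, 0, 0]], [[0, 0, 0], [0, 0, 0]], [[0, 0, 0], [0, 0, 0]]])

```text
time_s: 45.05
position: [0.5352, -0.2675, 0.0558]
tool_rot: [[-0.087, 0.996, -0.0], [0.996, 0.087, 0.0], [0.0, -0.0, -1.0]]
ft_force: [1.0, -0.4, -3.7]
grip_width: 0.0598
gripper_force: 33.9
```

Emit:
move_arm(motion=[[[0, 0, 0.02], [0, 0, 0]], [[0, 0, 0], [0, 0, 0]], [[0, 0, 0], [0, 0, 0]]])

```text
time_s: 45.35
position: [0.5353, -0.2675, 0.0553]
tool_rot: [[-0.087, 0.996, 0.0], [0.996, 0.087, -0.0], [-0.0, 0.0, -1.0]]
ft_force: [-1.8, 1.4, 3.8]
grip_width: 0.0598
gripper_force: 34.7
```

Emit:
move_arm(motion=[[[0, 0, 0], [0, 0, 0]], [[0, 0, 0], [0, 0, 0]], [[0, 0, 0], [0, 0, 0]], [[0, 0, 0], [0, 0, 0]], [[0, 0, 0], [0, 0, 0]], [[0, 0, -0.1], [0, 0, 0]], [[0, 0, -0.3], [0, 0, 0]], [[0, 0, -0.5], [0, 0, 0]], [[0, 0, -0.6], [0, 0, 0]], [[0, 0, -0.6], [0, 0, 0]], [[0, 0, -0.6], [0, 0, 0]], [[0, 0, -0.6], [0, 0, 0]], [[0, 0, -0.4], [0, 0, 0]], [[0, 0, -0.1], [0, 0, 0]], [[0, 0, 0], [0, 0, 0]], [[0, 0, 0], [0, 0, 0]]], claw=0)

```text
time_s: 46.95
position: [0.5348, -0.2673, 0.2435]
tool_rot: [[-0.087, 0.996, -0.002], [0.996, 0.087, 0.001], [0.002, -0.002, -1.0]]
ft_force: [0.2, 0.2, -1.0]
grip_width: 0.0854
gripper_force: 0.0
```

```bash
python3 - <<'E'
from h import *; from rig import env,viewer
s,d,W=wrist(env,viewer,"w10")
for g,h,r in(((.6347,-.2586),58,29),((.535,-.267),86,28)):
    p=W.reshape(-1,3);p=p[(np.hypot(*(p[:,:2]-g).T)<.045)&(abs(p[:,2]-.0025-h/1000)<.003)]
    print(len(p),circ(p[:,:2],r/1000-.002),p[:,2].mean())
plan(s,(.4315,-.068,.246),-23,16)
E
```

```text
656 [ 0.63486861 -0.25835897] 0.06081840599796102
912 [ 0.53547472 -0.26711352] 0.08880604794842281
shift/row [ 0.259 -0.107 -0.003] n 16 | turn z units total 3.5 yang 5.0 q [-37.9 -42.9]
```

The jug and the coffee cup both stand within 1 mm of their compartment middles. The sugar bowl is next.

Emit:
move_arm(motion=[[[0.32, -0.132, 0], [0, 0, 0]], [[0.32, -0.132, 0], [0, 0, 0]], [[0.32, -0.132, 0], [0, 0, 0]], [[0.32, -0.132, 0], [0, 0, 0]], [[0.32, -0.132, 0], [0, 0, 0]], [[0.32, -0.132, 0], [0, 0, 0]], [[0.32, -0.132, 0], [0, 0, 0]], [[0.32, -0.132, 0], [0, 0, 0]], [[0.32, -0.132, 0], [0, 0, 0]], [[0.32, -0.132, 0], [0, 0, 0]], [[0.32, -0.132, 0], [0, 0, 0]], [[0.32, -0.132, 0], [0, 0, 0]], [[0.304, -0.128, 0], [0, 0, 0]], [[0, 0, 0], [0, 0, 0.875]], [[0, 0, 0], [0, 0, 0.875]], [[0, 0, 0], [0, 0, 0.875]], [[0, 0, 0], [0, 0, 0.875]], [[0, 0, 0], [0, 0, 0]], [[0, 0, 0], [0, 0, 0]]])

```text
time_s: 48.9
position: [0.4317, -0.0682, 0.2448]
tool_rot: [[0.388, 0.922, 0.0], [0.922, -0.388, 0.0], [0.0, 0.0, -1.0]]
ft_force: [0.3, -0.5, 0.4]
grip_width: 0.0855
gripper_force: 0.0
```

```bash
python3 - <<'E'
from h import *; from rig import env,viewer
s,d,W=wrist(env,viewer,"w11")
g=(.4315,-.068);q=W.reshape(-1,3);p=q[(np.hypot(*(q[:,:2]-g).T)<.045)&(abs(q[:,2]-.0145-.060)<.003)]
c=circ(p[:,:2],.0305);print(len(p),c,p[:,2].mean())
rr=np.hypot(*(q[:,:2]-c).T);hd=q[(rr>.038)&(rr<.050)&(q[:,2]>.045)&(q[:,2]<.073)]
a=np.degrees(np.arctan2(hd[:,1]-c[1],hd[:,0]-c[0]))
for m in(a>0,a<0): print(m.sum(),np.percentile(a[m],[5,50,95]) if m.any() else 0)
plan(s,(.4315,-.068,.058),-23,8)
cv2.imwrite("pics/w11.png",d["frame"][60:320,100:420,::-1].repeat(2,0).repeat(2,1))
E
```

```text
749 [ 0.43123554 -0.06743929] 0.07492726571663871
65 [62.40490855 66.62800011 70.9096301 ]
34 [-118.51540337 -113.87394378 -109.36036634]
shift/row [ 0.    -0.001  0.467] n 8 | turn z units total 0.024 yang -22.8 q [-24.6  -1.8]
```

View pics/w11.png

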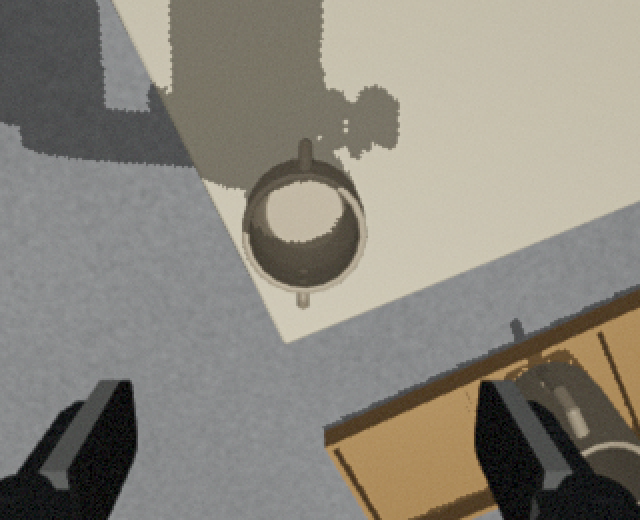

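The bowl is at crop pixel (305,235), with its ears along the image vertical at (305,150) and (303,298). The grip axis is therefore clear of them.

Emit:
move_arm(motion=[[[0, 0, 0.3], [0, 0, 0]], [[0, 0, 0.5], [0, 0, 0]], [[0, 0, 0.5], [0, 0, 0]], [[0, 0, 0.5], [0, 0, 0]], [[0, 0, 0.5], [0, 0, 0]], [[0, 0, 0.5], [0, 0, 0]], [[0, 0, 0.4], [0, 0, 0]], [[0, 0, 0.3], [0, 0, 0]], [[0, 0, 0.18], [0, 0, 0]], [[0, 0, 0.06], [0, 0, 0]], [[0, 0, 0], [0, 0, 0]]])

```text
time_s: 50.05
position: [0.432, -0.0686, 0.0579]
tool_rot: [[0.39, 0.921, 0.0], [0.921, -0.39, 0.0], [0.0, 0.0, -1.0]]
ft_force: [-0.1, -0.1, 0.2]
grip_width: 0.0854
gripper_force: 0.0
```

Emit:
move_arm(motion=[[[0, 0, 0], [0, 0, 0]], [[0, 0, 0], [0, 0, 0]], [[0, 0, 0], [0, 0, 0]], [[0, 0, 0], [0, 0, 0]], [[0, 0, 0], [0, 0, 0]], [[0, 0, 0], [0, 0, 0]], [[0, 0, 0], [0, 0, 0]], [[0, 0, 0], [0, 0, 0]], [[0, 0, 0], [0, 0, 0]]], claw=1, force=30)

```text
time_s: 50.95
position: [0.4321, -0.0687, 0.0587]
tool_rot: [[0.391, 0.921, 0.001], [0.921, -0.391, -0.001], [-0.0, 0.001, -1.0]]
ft_force: [-1.2, 0.8, 5.6]
grip_width: 0.064
gripper_force: 32.5
```

Emit:
move_arm(motion=[[[0, 0, -0.1], [0, 0, 0]], [[0, 0, -0.2], [0, 0, 0]], [[0, 0, -0.4], [0, 0, 0]], [[0, 0, -0.5], [0, 0, 0]], [[0, 0, -0.5], [0, 0, 0]], [[0, 0, -0.5], [0, 0, 0]], [[0, 0, -0.5], [0, 0, 0]], [[0, 0, -0.5], [0, 0, 0]], [[0, 0, -0.3], [0, 0, 0]], [[0, 0, -0.2], [0, 0, 0]], [[0, 0, 0], [0, 0, -0.7]], [[0, 0, 0], [0, 0, -0.7]], [[0, 0, 0], [0, 0, -0.7]], [[0, 0, 0], [0, 0, -0.7]], [[0, 0, 0], [0, 0, -0.7]], [[0, 0, 0], [0, 0, 0]], [[0, 0, 0], [0, 0, 0]]])

```text
time_s: 52.65
position: [0.4316, -0.0685, 0.2428]
tool_rot: [[-0.085, 0.996, -0.0], [0.996, 0.085, 0.0], [0.0, -0.0, -1.0]]
ft_force: [-0.6, 0.3, -0.9]
grip_width: 0.0639
gripper_force: 34.8
```

```bash
python3 - <<'E'
from h import *; from rig import env,viewer
plan(env.observe(),(.4353,-.2757,.246),5,10)
E
```

```text
shift/row [-0.414 -0.028 -0.006] n 10 | turn z units total -0.018 yang 4.85 q [-24.6 -29.5]
```

Emit:
move_arm(motion=[[[-0.15, -0.01, 0], [0, 0, 0]], [[-0.3, -0.02, 0], [0, 0, 0]], [[-0.42, -0.03, 0], [0, 0, 0]], [[-0.42, -0.03, 0], [0, 0, 0]], [[-0.42, -0.03, 0], [0, 0, 0]], [[-0.42, -0.03, 0], [0, 0, 0]], [[-0.42, -0.03, 0], [0, 0, 0]], [[-0.42, -0.03, 0], [0, 0, 0]], [[-0.42, -0.03, 0], [0, 0, 0]], [[-0.42, -0.03, 0], [0, 0, 0]], [[-0.25, -0.02, 0], [0, 0, 0]], [[-0.09, 0, 0], [0, 0, 0]], [[0, 0, 0], [0, 0, 0]], [[0, 0, 0], [0, 0, 0]]])

```text
time_s: 54.05
position: [0.4355, -0.2759, 0.2428]
tool_rot: [[-0.087, 0.996, -0.0], [0.996, 0.087, 0.0], [0.0, -0.0, -1.0]]
ft_force: [0.6, -0.1, -2.3]
grip_width: 0.0639
gripper_force: 34.8
```

```bash
python3 - <<'E'
from h import *; from rig import env,viewer
plan(env.observe(),(.4353,-.2762,.0467),5,1)
E
```

```text
shift/row [-7.000e-03 -3.000e-03  3.922e+00] n 1 | turn z units total 0.002 yang 5.01 q [-45.5 -50.6]
```

Emit:
move_arm(motion=[[[0, 0, 0.3], [0, 0, 0]], [[0, 0, 0.5], [0, 0, 0]], [[0, 0, 0.5], [0, 0, 0]], [[0, 0, 0.5], [0, 0, 0]], [[0, 0, 0.5], [0, 0, 0]], [[0, 0, 0.5], [0, 0, 0]], [[0, 0, 0.4], [0, 0, 0]], [[0, 0, 0.3], [0, 0, 0]], [[0, 0, 0.2], [0, 0, 0]], [[0, 0, 0.08], [0, 0, 0]], [[0, 0, 0.04], [0, 0, 0]], [[0, 0, 0], [0, 0, 0]], [[0, 0, 0], [0, 0, 0]]])

```text
time_s: 55.35
position: [0.4357, -0.2767, 0.0524]
tool_rot: [[-0.087, 0.996, 0.001], [0.996, 0.087, -0.001], [-0.001, 0.001, -1.0]]
ft_force: [-0.3, 0.3, -1.8]
grip_width: 0.064
gripper_force: 34.8
```

Emit:
move_arm(motion=[[[0, 0, 0.02], [0, 0, 0]], [[0, 0, 0.02], [0, 0, 0]], [[0, 0, 0], [0, 0, 0]], [[0, 0, 0], [0, 0, 0]]])

```text
time_s: 55.75
position: [0.4355, -0.2766, 0.0498]
tool_rot: [[-0.087, 0.996, 0.0], [0.996, 0.087, 0.0], [-0.0, 0.0, -1.0]]
ft_force: [-0.9, -0.5, -1.9]
grip_width: 0.0639
gripper_force: 34.8
```

Emit:
move_arm(motion=[[[0, 0, 0.02], [0, 0, 0]], [[0, 0, 0.02], [0, 0, 0]], [[0, 0, 0], [0, 0, 0]], [[0, 0, 0], [0, 0, 0]]])

```text
time_s: 56.15
position: [0.4355, -0.2765, 0.0478]
tool_rot: [[-0.087, 0.996, -0.0], [0.996, 0.087, 0.0], [0.0, -0.0, -1.0]]
ft_force: [-0.9, -1.5, -2.0]
grip_width: 0.0638
gripper_force: 34.8
```

Emit:
move_arm(motion=[[[0, 0, 0.02], [0, 0, 0]], [[0, 0, 0], [0, 0, 0]], [[0, 0, 0], [0, 0, 0]]])

```text
time_s: 56.45
position: [0.4355, -0.2765, 0.0468]
tool_rot: [[-0.087, 0.996, -0.0], [0.996, 0.087, 0.0], [0.0, -0.0, -1.0]]
ft_force: [-0.1, -0.4, -2.4]
grip_width: 0.064
gripper_force: 34.8
```

Emit:
move_arm(motion=[[[0, 0, 0.02], [0, 0, 0]], [[0, 0, 0], [0, 0, 0]], [[0, 0, 0], [0, 0, 0]]])

```text
time_s: 56.75
position: [0.4355, -0.2766, 0.0467]
tool_rot: [[-0.087, 0.996, 0.0], [0.996, 0.087, -0.001], [-0.001, 0.0, -1.0]]
ft_force: [-2.1, 2.9, 8.1]
grip_width: 0.0643
gripper_force: 36.1
```

Contact is made. I'll release, rise and move back a little for the final check.

Emit:
move_arm(motion=[[[0, 0, 0], [0, 0, 0]], [[0, 0, 0], [0, 0, 0]], [[0, 0, 0], [0, 0, 0]], [[0, 0, 0], [0, 0, 0]], [[0, 0, 0], [0, 0, 0]], [[0, 0, -0.1], [0, 0, 0]], [[0, 0, -0.3], [0, 0, 0]], [[0, 0, -0.5], [0, 0, 0]], [[0, 0, -0.6], [0, 0, 0]], [[0, 0, -0.6], [0, 0, 0]], [[0, 0, -0.6], [0, 0, 0]], [[0, 0, -0.6], [0, 0, 0]], [[0, 0, -0.4], [0, 0, 0]], [[0, 0, -0.2], [0, 0, 0]], [[-0.3, 0, 0], [0, 0, 0]], [[-0.4, 0, 0], [0, 0, 0]], [[-0.4, 0, 0], [0, 0, 0]], [[-0.3, 0, 0], [0, 0, 0]], [[0, 0, 0], [0, 0, 0]], [[0, 0, 0], [0, 0, 0]]], claw=0)

```text
time_s: 58.75
position: [0.4414, -0.3462, 0.24]
tool_rot: [[-0.087, 0.996, -0.001], [0.996, 0.087, 0.001], [0.002, -0.001, -1.0]]
ft_force: [-0.3, -0.0, 0.5]
grip_width: 0.0858
gripper_force: 0.0
```

```bash
python3 - <<'E'
from h import *; from rig import env,viewer
s,d,W=wrist(env,viewer)
for g,h,r in(((.6347,-.2586),58,29),((.535,-.267),86,28),((.4353,-.2757),60,32.5)):
    p=W.reshape(-1,3);p=p[(np.hypot(*(p[:,:2]-g).T)<.045)&(abs(p[:,2]-.0025-h/1000)<.003)]
    print(len(p),circ(p[:,:2],r/1000-.002),p[:,2].mean())
d2=viewer.get_image("side")
cv2.imwrite("pics/end.png",np.hstack([d["frame"][:300,60:,::-1],cv2.resize(d2["frame"],None,fx=1,fy=1)[84:,140:440,::-1]])[:, :800])
E
```

```text
930 [ 0.63446566 -0.25895533] 0.060672341984758425
1185 [ 0.53494186 -0.26768286] 0.08879504588357257
830 [ 0.43579692 -0.27635835] 0.06301658832955262
```

View pics/end.png

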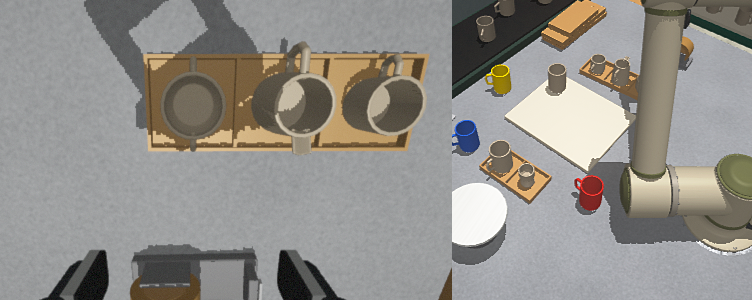

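The final view shows the bowl (193,102), jug (300,100) and coffee cup (388,100) upright and centred in box_three. The mug (500,155) and egg cup (526,175) stand in box_two, and the beaker (557,75) is alone on the board. The arm is clear of everything, so I'll hand in.

```bash
python3 - <<'E'
from rig import env
print(env.close_job())
E
```

```text
the job is handed in; nothing more can be done
None
```

I've handed the job in at about 59 s: the mug and egg cup are in box_two and the coffee cup, milk jug and sugar bowl are in box_three, each upright in its own compartment and about 2 mm or less from its middle. The beaker, banding wheel and tape dispenser were not touched.

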